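# Shingle the title plates in the drying tray and swing it under the lamp

### The job

Lay all the ivory title plates like roof shingles in the empty front tray of the index table: the first flat against the tray's tall end wall, then one after another along the tray, each resting its rear edge on the plate before, overlapping it by about a third of its length, with its front edge down on the tray floor. Then push the table half a turn by one of its posts to the next detent, so that the plates go under the lamp in good order, and lift the dried brass escutcheon and chrome light cover out of the tray that comes to the front and lay them right way up, side by side, on the cork mat. The plates are brittle, so grip them lightly (well under 60 N), and leave the other things on the shelf alone.

Things in the scene. Friction and masses are not known exactly. Their poses are not given: they have to be found in the camera images.
- plate1: ivory plastic title plate, 66 x 50 x 6 mm (x, y, z), plain, both faces alike, 20 to 35 g; origin at the centre of its underside, x along its 66 mm length, z up out of its top face. Three to five of these five plates are there (the others read None); they lie flat on the black rubber mat. Brittle: a grip of 20 to 30 N holds it, 60 N (120 N summed over the fingers) spoils it
- plate2: ivory plastic title plate, 66 x 50 x 6 mm (x, y, z), plain, both faces alike, 20 to 35 g; origin at the centre of its underside, x along its 66 mm length, z up out of its top face. Three to five of these five plates are there (the others read None); they lie flat on the black rubber mat. Brittle: a grip of 20 to 30 N holds it, 60 N (120 N summed over the fingers) spoils it
- plate3: ivory plastic title plate, 66 x 50 x 6 mm (x, y, z), plain, both faces alike, 20 to 35 g; origin at the centre of its underside, x along its 66 mm length, z up out of its top face. Three to five of these five plates are there (the others read None); they lie flat on the black rubber mat. Brittle: a grip of 20 to 30 N holds it, 60 N (120 N summed over the fingers) spoils it
- plate4: ivory plastic title plate, 66 x 50 x 6 mm (x, y, z), plain, both faces alike, 20 to 35 g; origin at the centre of its underside, x along its 66 mm length, z up out of its top face. Three to five of these five plates are there (the others read None); they lie flat on the black rubber mat. Brittle: a grip of 20 to 30 N holds it, 60 N (120 N summed over the fingers) spoils it
- plate5: ivory plastic title plate, 66 x 50 x 6 mm (x, y, z), plain, both faces alike, 20 to 35 g; origin at the centre of its underside, x along its 66 mm length, z up out of its top face. Three to five of these five plates are there (the others read None); they lie flat on the black rubber mat. Brittle: a grip of 20 to 30 N holds it, 60 N (120 N summed over the fingers) spoils it
- tray_front (a point): centre of the floor of the steel tray nearest the robot at the start, the one to fill; turns with the table. y along the tray, z up, x across it (away from the robot at the start). Inside 106 (x) by 246 mm (y); side walls and +y end only 4 mm above the floor, the tall end at -y 26 mm. Floor 46 mm above the shelf. Plates lie lengthwise along y; a pitch of 42 mm (24 mm overlap) lets five fit
- tray_rear (a point): centre of the floor of the other, equal tray, at the lamp side at the start, with the two dried parts lying in it; turns with the table; its axes are parallel to those of tray_front (its tall end is at +y)
- turntable (a joint): angle of the index table, rad, positive anticlockwise from above, 0 at the start; turns either way. Sprung detents every half turn (0, +-3.14) hold it with up to 0.3 N m: 2 to 5 N sideways on a post moves it off, and once past a quarter turn it swings on by itself, damped, at about 1 rad/s, into the next detent. If let go sooner it swings back
- axis_top (a point): fixed point on the table's vertical axis, 54 mm above the shelf; x points from the front tray to the lamp. Aluminium disc: radius 172 mm, top 42 mm above the shelf; tray corners reach 180 mm out
- lamp (a point): middle of the drying lamp's head, fixed at the rear of the machine, 140 mm wide (y), 215 mm behind the table's axis; its lowest point is about 220 mm above the shelf. Its post stands 228 mm behind the axis
- post_left (a point): point on one of the two upright push posts of the table, 90 mm above the shelf; it turns with the table, 150 mm from the axis, to the robot's left (+y of the machine) at the start. Post of 18 mm diameter with a 24 mm ball on top, from the disc at 42 mm to 124 mm above the shelf
- post_right (a point): the same on the opposite post, to the robot's right at the start
- drain_mat: black rubber mat 270 x 190 x 4 mm (x, y, z), fixed, on which the title plates lie; origin at the centre of its underside. It lies on the left or on the right of the index table
- cork_mat: cork mat 250 x 190 x 4 mm (x, y, z), fixed, empty, on the other side of the index table; origin at the centre of its underside
- escutcheon: dried brass escutcheon, a flat plate 40 x 90 x 10 mm (x, y, z) with a low boss, 3 mm high, and a keyhole mark on its top face, about 220 g; origin at the centre of its underside, z up out of its top; grip it across its 40 mm
- light_cover: dried chrome light cover, an arched open-bottomed shell 46 x 100 x 23 mm (x, y, z) with straight sides 13 mm high, 130 g; origin at the centre of its underside, z up; grip it across its 46 mm
- pulley: grey steel pulley wheel, 90 mm diameter, 30 mm high, bystander; origin at the centre of its underside
- button_strip: selector button strip with ivory buttons, 30 x 180 x 22 mm, bystander; origin at the centre of its underside
- screwdriver: screwdriver 200 mm long, lying, bystander
- wrench: wrench 180 mm long, lying, bystander
- oil_bottle: oil bottle, 52 mm diameter, 120 mm high, standing, bystander; origin at the centre of its underside
- screw_jar: amber glass screw jar, 66 mm diameter, 80 mm high, standing, bystander; origin at the centre of its underside
Mind the look-alikes: they are no part of the job. Leave any blue or orange look-alike of the plate5 alone.

How it is judged:
By the outcome, as a careful person would: the job done as asked, in the order asked, and still so for the second after the job is handed in, with the robot touching nothing.
Of plate1, plate2, plate3, plate4, plate5 only 3 to 5 are there at a start; the rules pass over those that are not, and their reading is None.
At some moment in a run one of escutcheon, light_cover may be knocked a few centimetres aside while the robot is not near it.
Once in a run the grip may slacken for a moment while it holds something.
It also fails if it takes over 210 s, if anything falls off the work surface, if the arm or the gripper's body presses on something with over 40 N, if the wrist force passes 120 N, or if a joint passes its speed limit or range.

### The arm

A 6-joint arm with a two-finger parallel gripper is mounted at the origin on the work surface. World frame = base frame: x ahead of the robot, y to its left, z up, the work surface at z = 0. Lengths are in m, angles in degrees, forces in N, time in s.
With the tool pointing down it reaches from about 0.325 to 0.85 m from the base axis. Payload 15.5 kg.
Tool frame: the origin (TCP) lies midway between the tips of the shut fingers; the grasp point (between the pads) lies 19 mm behind it; z points along the fingers, y is the line along which they close (so a half turn about z gives the same grasp; the last joint's range is limited). The gripper opens to 91 mm and grips with 3 to 60 N. Pads are 32 mm wide; open, the fingers measure 118 mm over their backs; the gripper's body (76 mm by 178 mm) begins 60 mm behind the grasp point.
Start: joints at [-74.57, 28.281, 77.091, -0, 74.628, -5.472], TCP at [0.223, -0.584, 0.214] pointing down, gripper open.
Joint ranges: [-166.48, 166.48], [-47.26, 123.95], [12.59, 153.08], [-70.14, 250.14], [6.76, 159.57], [-176.63, 176.63]. Speed limits (degrees/s): [108.29, 108.29, 147.25, 172.46, 172.46, 172.46].

### API

Orientations are given as a 3x3 rotation matrix whose columns are the frame's x, y, z axes.
In Python, from bench import ctrl gives the robot as it stands. The module is installed in compiled form; this text tells all that it offers. Calls block until the motion is done:
- ctrl.goto(position, orientation): joint-space move of the TCP to a pose.
- ctrl.move_l(position, vel=0.15, ori=None, contact_N=None): straight line of the TCP; ori=None keeps the orientation; vel is the mean speed in m/s. With contact_N (N) it stops when the force on the tool has changed by that much, and returns True; else False.
- ctrl.movej(angles): joint-space move.
- ctrl.command_gripper(opening): opening from 0.0 (shut) to 1.0 (fully open); the grip force is fixed at half the most; returns when the fingers have stopped.
- ctrl.sleep(seconds).
- ctrl.ik(position, orientation): joint angles nearest the present ones, or None.
- ctrl.read_camera(name): name is "side" or "top"; returns the picture (400x640x3 uint8, blue, green, red); there is no depth.
- ctrl.camera_params(name): a dict with "fx", "fy", "cx", "cy" (pixels), "pose" (4x4, takes a point from camera to world coordinates). Camera axes: x right, y up, looking along -z (the intrinsics and any distortion apply to the point x, -y, -z); pixel columns grow to the right and rows downward; lengths in m; the calibration is good to about 2 mm. A picture is of the moment at which its call begins. camera_params takes no time and is no camera call.
A pose or a line that the arm cannot do raises ctrl.MotionError and nothing moves.
- ctrl.sign_off(): hands the job in; it is judged then, once.
Readings, each from a call of its own:
- ctrl.current_t(): time.
- ctrl.current_q(): joint angles.
- ctrl.current_dq(): joint speeds.
- ctrl.current_effort(): joint torques, N m.
- ctrl.current_tool_pos(): TCP position.
- ctrl.current_eef_rot(): TCP orientation.
- ctrl.current_contact_force(): force on the tool from outside, world axes, zero at the start.
- ctrl.current_wrist_torque(): the same for the moment, N m.
- ctrl.current_grip_width(): opening from 0.0 (shut) to 1.0 (fully open).
- ctrl.current_grasp_force(): force on a finger pad.
Only numpy, scipy, OpenCV 4.12 (cv2) and the standard library are available. Lean on these libraries where they do the work, as an engineer would, in place of code of your own. Each camera call takes 0.05 s, during which the arm holds its last target. There are 200 camera calls.

## Working session

There is one attempt and no reset: what is moved stays moved. The work goes in short steps, each a Python script; the robot and the scene stay as the last script left them, time stands still between calls to the robot, and variables do not carry over. Pictures are saved under pics/ and viewed, at most 14 in all, crops included, and the job is handed in when it is done.

```bash
mkdir -p pics; ls; python3 - <<'E'
from bench import ctrl
import cv2
for n in("top","side"):
    cv2.imwrite(f"pics/{n}0.png",cv2.resize(ctrl.read_camera(n),(800,500),interpolation=cv2.INTER_CUBIC))
    p=ctrl.camera_params(n); print(n,p)
print(ctrl.current_t(),ctrl.current_eef_rot())
E
```

```text
pics
top {'fx': 501.0989552972543, 'fy': 501.0989552972543, 'cx': 321.9637915387882, 'cy': 195.537598880093, 'pose': array([[-0.00190404,  0.99581106, -0.09141501,  0.41011875],
       [-0.99995876, -0.0027077 , -0.00866817,  0.02493988],
       [-0.00887938,  0.09139473,  0.99577515,  1.77875111],
       [ 0.        ,  0.        ,  0.        ,  1.        ]])}
side {'fx': 441.01316107090474, 'fy': 441.01316107090474, 'cx': 321.05579889483795, 'cy': 199.9986531654577, 'pose': array([[-0.94840966,  0.19500411, -0.24998502,  0.22167159],
       [-0.3162495 , -0.63777054,  0.70230691,  1.03834875],
       [-0.02248034,  0.74513229,  0.6665377 ,  1.12084636],
       [ 0.        ,  0.        ,  0.        ,  1.        ]])}
0.1 [[ 9.34196050e-01  3.56759947e-01 -2.82514256e-04]
 [ 3.56760044e-01 -9.34195498e-01  1.02061906e-03]
 [ 1.00192454e-04 -1.05424809e-03 -9.99999439e-01]]
```

View pics/top0.png

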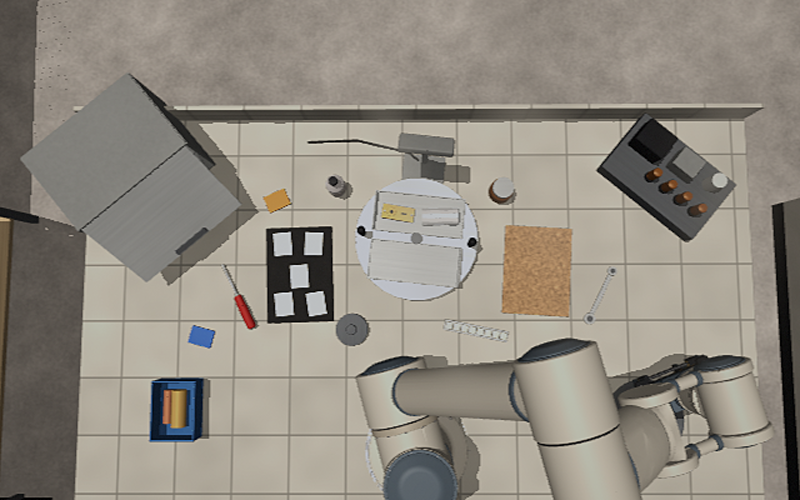

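View pics/side0.png

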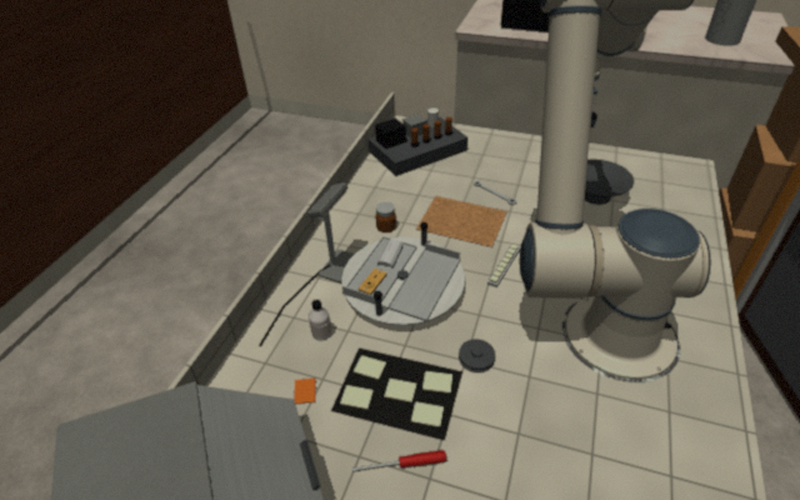

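The top view shows five plates on the black mat at (300,273), the table at (417,240) with the empty tray at the front, and the cork mat at (537,270). I'll crop closer and segment the plates.

```bash
cat > h.py <<'E'
from bench import ctrl
import cv2, numpy as np
def cam(n="top",name=None,box=None,s=1):
    im=ctrl.read_camera(n)
    if name:
        x0,y0,x1,y1=box
        cv2.imwrite("pics/"+name,cv2.resize(im[y0:y1,x0:x1],None,fx=s,fy=s,interpolation=cv2.INTER_CUBIC))
    return im
def w(u,v,z,n="top"):
    p=ctrl.camera_params(n);T=p["pose"]
    d=T[:3,:3]@np.array([(u-p["cx"])/p["fx"],-(v-p["cy"])/p["fy"],-1])
    o=T[:3,3]; return (o+d*(z-o[2])/d[2])[:2]
def rects(im,mask,z,amin=60,amax=1500,box=None,n="top"):
    if box: m=np.zeros_like(mask); x0,y0,x1,y1=box; m[y0:y1,x0:x1]=mask[y0:y1,x0:x1]; mask=m
    out=[]
    for c in cv2.findContours(mask.astype(np.uint8),cv2.RETR_EXTERNAL,cv2.CHAIN_APPROX_NONE)[0]:
        if amin<cv2.contourArea(c)<amax:
            q=np.array([w(*p,z,n) for p in c[:,0,:]]).astype(np.float32)
            m=cv2.moments(q); (cx,cy),(a,b),t=cv2.minAreaRect(q)
            if a<b: a,b,t=b,a,t+90
            out.append((m["m10"]/m["m00"],m["m01"]/m["m00"],(t+90)%180-90,a,b))
    return out   # x,y,yaw of long side, sizes
E
python3 - <<'E'
from h import *
im=cam("top","tab.png",(275,135,395,245),5)
cv2.imwrite("pics/mat.png",cv2.resize(im[175:265,208:298],None,fx=6,fy=6,interpolation=cv2.INTER_CUBIC))
mask=im.min(2)>130
for r in rects(im,mask,.010,box=(216,184,264,256)): print(np.round(r,4))
E
```

```text
[0.4059 0.376  5.7489 0.065  0.0515]
[ 0.4074  0.2851 10.0348  0.065   0.0514]
[0.4847 0.3336 0.8326 0.0667 0.0496]
[ 0.5769  0.2941 -0.1656  0.0606  0.0528]
[0.576  0.3825 5.3551 0.0647 0.0518]
```

View pics/tab.png

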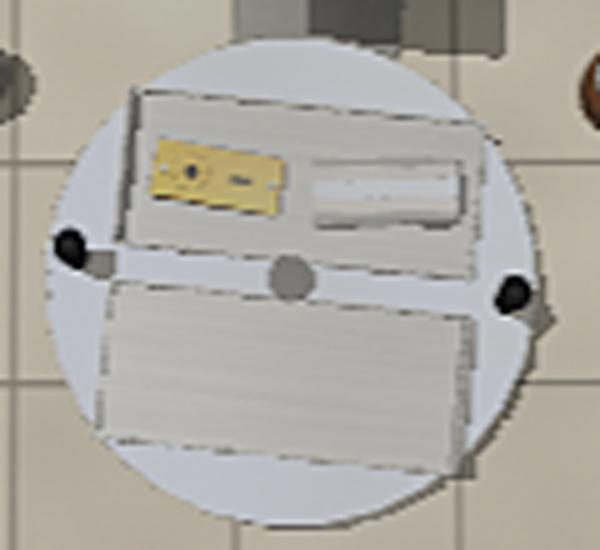

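View pics/mat.png

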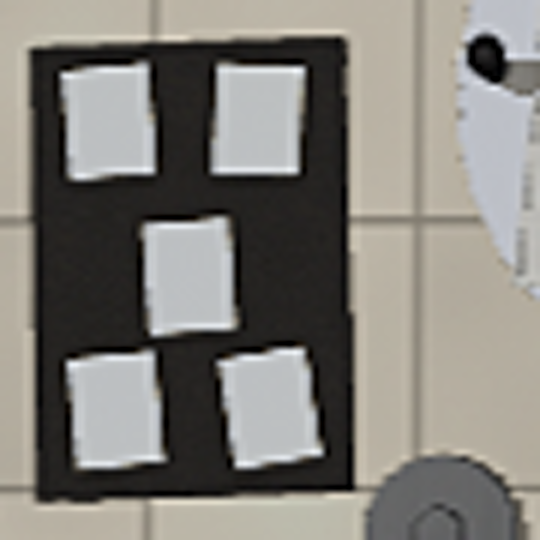

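The table crop shows the posts' balls at about (70,247) and (514,295), the front tray's tall end on the right at about x=465, brass on the left and chrome on the right of the rear tray. The mat crop shows five separate plates.

```bash
cat >> h.py <<'E'
def plates():
    im=ctrl.read_camera("top"); x0,y0,x1,y1=214,182,268,258
    c=cv2.resize(im[y0:y1,x0:x1],None,fx=8,fy=8,interpolation=cv2.INTER_CUBIC); out=[]
    for k in cv2.findContours((c.min(2)>115).astype(np.uint8),cv2.RETR_EXTERNAL,cv2.CHAIN_APPROX_NONE)[0]:
        if 8000<cv2.contourArea(k)<30000:
            q=np.array([w((p[0]+.5)/8-.5+x0,(p[1]+.5)/8-.5+y0,.010) for p in k[:,0,:]]).astype(np.float32)
            m=cv2.moments(q*100); t=.5*np.arctan2(2*m["mu11"],m["mu20"]-m["mu02"])
            out.append((m["m10"]/m["m00"]/100,m["m01"]/m["m00"]/100,np.degrees(t),*cv2.minAreaRect(q)[1]))
    return out
E
python3 - <<'E'
from h import *
for r in plates(): print(np.round(r,4))
f=lambda a,b:(275+(a+.5)/5-.5,135+(b+.5)/5-.5)
L=w(*f(70,247),.112);R=w(*f(514,295),.112);print("posts",L,R,np.linalg.norm(L-R),"axis",(L+R)/2,"yaw",np.degrees(np.arctan2(-(L-R)[0],(L-R)[1])))
print("hub",w(*f(292,277),.054))
C=np.array([w(*f(*p),.05) for p in [(113,283),(472,318),(455,472),(97,437)]]);print("front tray",C,C.mean(0),[np.linalg.norm(C[i]-C[i-1]) for i in range(4)])
C2=np.array([w(*f(*p),z) for p,z in [((137,90),.072),((484,128),.05),((472,277),.05),((118,240),.072)]]);print("rear",C2,C2.mean(0))
# oriented by second estimates
D=C[0]-C[1];print("tray yaw",np.degrees(np.arctan2(-D[0],D[1])))
print("cork",[w(*np.array(p)*.8,.004) for p in [(503,226),(571,229),(570,317),(501,314)]])
E
```

```text
[0.4059 0.3759 6.5301 0.0669 0.053 ]
[ 0.4074  0.2851 10.1729  0.0668  0.053 ]
[0.4845 0.3337 3.8919 0.0671 0.0525]
[ 0.577   0.2941 -6.4211  0.0522  0.0663]
[0.576  0.3824 5.3466 0.0669 0.0529]
posts [0.60224118 0.15112669] [ 0.56912332 -0.14562709] 0.2985960398239532 axis [0.58568225 0.0027498 ] yaw -6.367886196196875
hub [0.58758911 0.0017374 ]
front tray [[ 0.58416629  0.12586455]
 [ 0.55912997 -0.12274373]
 [ 0.45279374 -0.10994   ]
 [ 0.47741836  0.13662918]] [0.51837709 0.0074525 ] [np.float64(0.1072893167794147), np.float64(0.2498657539241999), np.float64(0.10710429419442073), np.float64(0.24779574778982702)]
rear [[ 0.71569662  0.10836781]
 [ 0.69198965 -0.13249092]
 [ 0.58764919 -0.12304252]
 [ 0.61158802  0.12122602]] [ 0.65173087 -0.0064849 ]
tray yaw -5.750633224573063
cork [array([ 0.62497198, -0.24617597]), array([ 0.61580199, -0.4392232 ]), array([ 0.36705095, -0.42984344]), array([ 0.37576292, -0.23643221])]
```

```bash
cat >> h.py <<'E'
YAW=-6.0; AX=np.array([.5865,.002]); TX=np.array([np.cos(np.radians(YAW)),np.sin(np.radians(YAW))]); TY=np.array([-TX[1],TX[0]])
TC=np.array([.5185,.0082])
def R(yaw,tilt=0):   # tool x along yaw, dipped by tilt; tool z down
    a,t=np.radians(yaw),np.radians(tilt)
    x=np.array([np.cos(a)*np.cos(t),np.sin(a)*np.cos(t),-np.sin(t)]); y=np.array([np.sin(a),-np.cos(a),0])
    return np.c_[x,y,np.cross(x,y)]
def st(s=""): print(s,"t %.1f"%ctrl.current_t(),"p",np.round(ctrl.current_tool_pos(),4),"w %.3f"%ctrl.current_grip_width(),"g %.1f"%ctrl.current_grasp_force(),"F",np.round(ctrl.current_contact_force(),1))
def pick(p,zt=.0055,op=.75,hi=.16,yaw=None):
    yaw=p[2] if yaw is None else yaw
    ctrl.goto([p[0],p[1],.06],R(yaw)); ctrl.command_gripper(op)
    ctrl.move_l([p[0],p[1],zt],vel=.08,contact_N=12); st("down")
    ctrl.command_gripper(0.); st("grip")
    ctrl.move_l([p[0],p[1],hi],vel=.15); st("up")
def traypt(x,y): return TC+x*TX+y*TY
E
python3 - <<'E'
from h import *
import time
P=plates(); p=P[1]
st("0")
q=ctrl.ik([p[0],p[1],.16],R(p[2])); print(q, ctrl.ik([*traypt(0,-.085),.16],R(90+YAW)))
ctrl.command_gripper(.75)
ctrl.goto([p[0],p[1],.25],R(p[2])); st("above")
pick(p)
ctrl.move_l([*traypt(0,-.084),.16],vel=.2,ori=R(90+YAW)); st("tray")
E
```

```text
0 t 0.2 p [ 0.2229 -0.5837  0.2136] w 1.002 g 0.0 F [ 0.4 -0.3 -0. ]
[ 2.81058751e+01  2.19539408e+01  9.87103771e+01 -2.54444375e-14
  5.93356822e+01  1.07958356e+02] [-1.51606355e+01  2.32602075e+01  9.63078136e+01 -2.54444375e-14
  6.04319789e+01 -9.16063551e+00]
above t 3.9 p [0.4077 0.2847 0.25  ] w 0.751 g 0.0 F [ 1.1  0.4 -0.4]
down t 5.6 p [0.4067 0.2848 0.0043] w 0.749 g 4.4 F [-1.4 -0.4  8.7]
grip t 6.1 p [0.407  0.285  0.0043] w 0.548 g 31.1 F [-1.   1.6  6.6]
up t 7.3 p [0.4069 0.2849 0.1593] w 0.541 g 29.9 F [-0.1  0.7 -0.7]
tray t 9.3 p [ 0.5095 -0.0749  0.1599] w 0.545 g 29.9 F [-0.6  0.7 -0.7]
```

```bash
python3 - <<'E'
from h import *
ctrl.move_l([*traypt(0,-.084),.060],vel=.15); 
print(ctrl.move_l([*traypt(0,-.084),.0465],vel=.03,contact_N=4)); st("low")
p=ctrl.current_tool_pos(); ctrl.move_l([p[0],p[1],p[2]+.0012],vel=.03)
z=ctrl.current_tool_pos()[2]
print(ctrl.move_l([*traypt(0,-.100),z],vel=.015,contact_N=4)); st("wall")
p=ctrl.current_tool_pos(); print("tray coords",(p[:2]-TC)@TX,(p[:2]-TC)@TY)
cam("top","p1.png",(275,135,395,245),5)
cam("side","p1s.png",(260,150,400,270),5)
E
```

```text
True
low t 10.6 p [ 0.5097 -0.0754  0.0463] w 0.547 g 31.1 F [-0.6  0.1  8.6]
True
wall t 11.3 p [ 0.5095 -0.0799  0.0473] w 0.541 g 29.8 F [1.6 3.1 1. ]
tray coords 0.0002914509352697036 -0.08855193201325025
```

View pics/p1s.png

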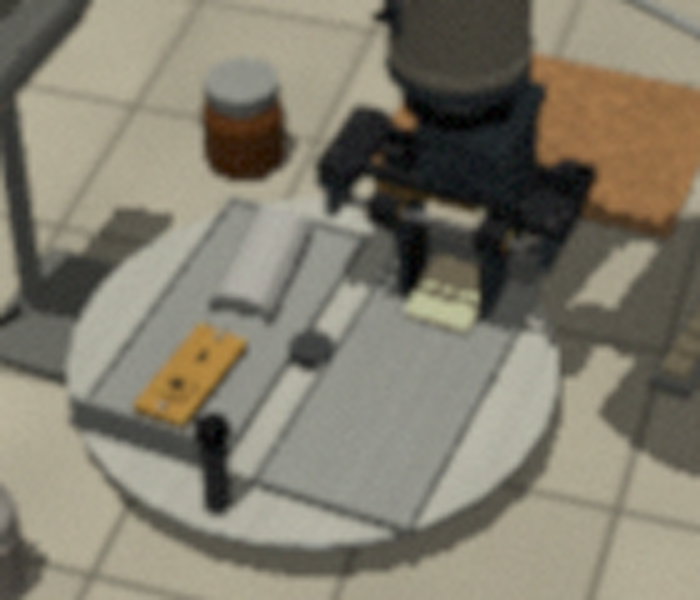

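The side crop shows plate 1 flat in the tray at about (445,300), between the fingers, against the tall end. I'll release it, then lay plate 2.

```bash
cat >> h.py <<'E'
def shingle(p,n,Y0=-.0885):
    pick(p,zt=.0065)
    y=Y0+.042*n; Rt=R(90+YAW,8.2)
    ctrl.move_l([*traypt(0,y),.16],vel=.2,ori=R(90+YAW)); st("tray")
    ctrl.move_l([*traypt(0,y),.066],vel=.15,ori=Rt)
    print(ctrl.move_l([*traypt(0,y),.0500],vel=.02,contact_N=3.5)); st("low")
    if ctrl.current_grasp_force()<15: print("GRIP LOST"); return
    ctrl.command_gripper(.72); ctrl.move_l([*traypt(0,y),.10],vel=.1); ctrl.move_l([*traypt(0,y),.17],vel=.2,ori=R(90+YAW))
E
python3 - <<'E'
from h import *
p=ctrl.current_tool_pos(); ctrl.move_l([p[0],p[1],.0463],vel=.03,contact_N=4); st()
ctrl.command_gripper(.72); ctrl.move_l([p[0],p[1],.16],vel=.15)
P=sorted(plates(),key=lambda p:p[1]); print(len(P))
p=P[0]; ctrl.move_l([p[0],p[1],.16],vel=.25,ori=R(p[2])); shingle(p,1)
ctrl.move_l([*traypt(0,.17),.20],vel=.25)
cam("top","p2.png",(275,165,395,245),5); cam("side","p2s.png",(270,180,390,270),6)
P=plates(); print(np.round(P,3)); st()
E
```

```text
t 11.7 p [ 0.5094 -0.0799  0.0463] w 0.545 g 30.4 F [1.5 1.9 2.7]
4
down t 16.8 p [0.5771 0.2942 0.0065] w 0.749 g 0.0 F [0.1 0.3 0.3]
grip t 17.2 p [0.5771 0.2942 0.0068] w 0.549 g 29.1 F [ 0.  -0.1  3.4]
up t 18.4 p [0.5764 0.2939 0.1591] w 0.548 g 29.1 F [-0.5 -0.2  0. ]
tray t 20.4 p [ 0.5136 -0.0377  0.1599] w 0.549 g 29.1 F [ 0.2 -0.7  0.2]
True
low t 21.8 p [ 0.5137 -0.0381  0.053 ] w 0.548 g 29.3 F [-0.6  0.9  6.9]
[[4.0600e-01 3.7600e-01 6.6680e+00 6.7000e-02 5.3000e-02]
 [3.8200e-01 2.8200e-01 8.5829e+01 1.0100e-01 9.6000e-02]
 [5.7500e-01 3.8600e-01 8.6220e+00 6.7000e-02 5.0000e-02]]
 t 24.5 p [0.5361 0.1761 0.1998] w 0.718 g 0.0 F [ 0.4 -0.   0.7]
```

View pics/p2s.png

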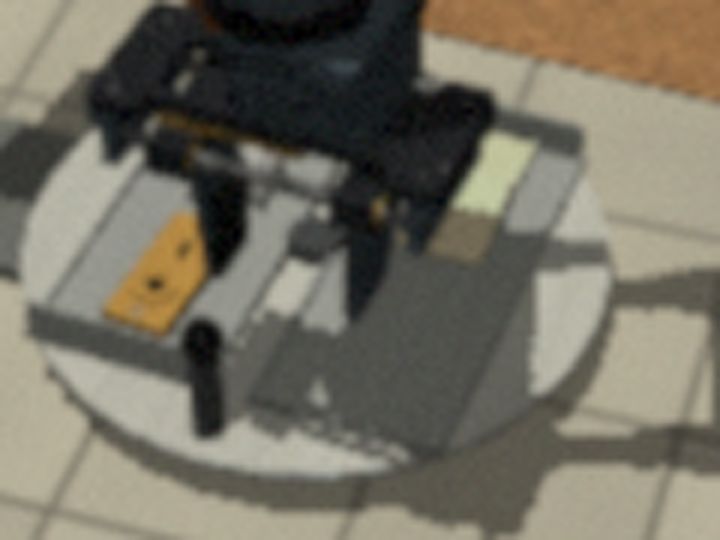

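Two plates show in line at the tall end (485,190), partly shadowed by the arm, with no sign of trouble. I'll continue using the first plate measurements.

```bash
python3 - <<'E'
from h import *
p=(.4845,.3337,3.9); ctrl.move_l([p[0],p[1],.16],vel=.25,ori=R(p[2])); shingle(p,2)
p=(.4059,.3759,6.5); ctrl.move_l([p[0],p[1],.16],vel=.25,ori=R(p[2]))
cam("top","p3.png",(275,135,395,245),5);cam("side","p3s.png",(270,180,390,270),6); st()
E
```

```text
down t 27.6 p [0.4847 0.3338 0.0067] w 0.750 g 0.0 F [ 0.   0.6 -0.3]
grip t 28.1 p [0.4847 0.3338 0.0069] w 0.540 g 30.0 F [-1.1 -1.   5.5]
up t 29.2 p [0.484  0.3334 0.1592] w 0.539 g 30.0 F [-0.4  0.   0. ]
tray t 31.1 p [0.5179 0.0041 0.1599] w 0.541 g 30.0 F [ 0.6 -0.6 -0.6]
True
low t 32.5 p [0.518  0.0036 0.0533] w 0.541 g 30.0 F [-0.6  0.5  6.5]
 t 36.1 p [0.406  0.3755 0.16  ] w 0.719 g 0.0 F [ 0.5 -0.6  0.2]
```

View pics/p3.png

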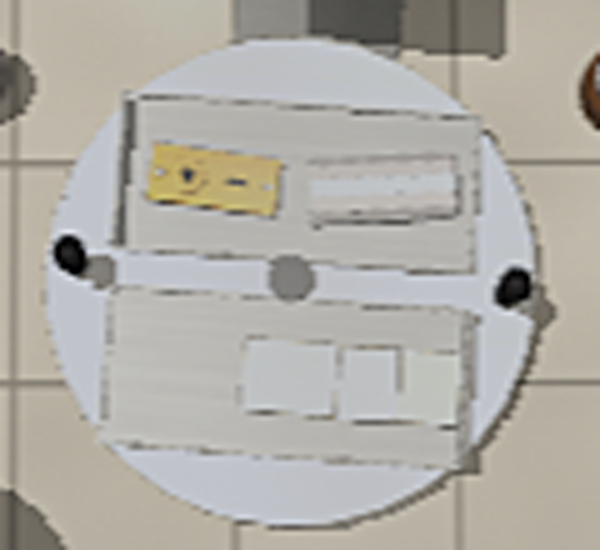

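The top view shows three plates shingled from the tall end (right) with even pitch: steps at x=460, 400, 340. The posts have moved to (70,255) and (514,287), so the table has turned about 2°. I'll check whether it is drifting.

```bash
cat >> h.py <<'E'
def posts(im=None):   # ball centroids -> machine yaw
    im=ctrl.read_camera("top") if im is None else im
    out=[]
    for x0 in (280,368):
        c=im[174:206,x0:x0+20].max(2).astype(float); wt=np.clip(70-c,0,None); 
        v,u=np.mgrid[174:206,x0:x0+20]; out.append(w((u*wt).sum()/wt.sum(),(v*wt).sum()/wt.sum(),.112))
    L,R_=out; return np.degrees(np.arctan2(-(L-R_)[0],(L-R_)[1])),(L+R_)/2,np.linalg.norm(L-R_)
E
python3 - <<'E'
from h import *
for f in ("tab","p1","p3"):
    im=np.zeros((400,640,3),np.uint8)+200; im[135:245,275:395]=cv2.resize(cv2.imread(f"pics/{f}.png"),(120,110),interpolation=cv2.INTER_AREA); print(f,posts(im))
print("now",posts(),ctrl.current_t())
E
```

```text
tab (np.float64(-6.163822063171149), array([0.5849486 , 0.00270816]), np.float64(0.2969096299458481))
p1 (np.float64(-1.115393627291668), array([0.59772654, 0.01353555]), np.float64(0.2733863049283915))
p3 (np.float64(-4.319713978364696), array([0.58504557, 0.00249507]), np.float64(0.2970507188735743))
now (np.float64(-4.299901130163936), array([0.58503297, 0.00251166]), np.float64(0.29715123846424574)) 36.15
```

```bash
python3 - <<'E'
from h import *
p=(.4059,.3759,6.5); shingle(p,3); print(posts()[0])
p=(.576,.3824,5.35); ctrl.move_l([p[0],p[1],.16],vel=.25,ori=R(p[2])); 
print(posts()); shingle(p,4)
ctrl.move_l([.5,.30,.18],vel=.25,ori=R(0))
print(posts()); cam("top","p5.png",(275,135,395,245),5);cam("side","p5s.png",(270,180,390,270),6); st()
a,b=cv2.imread("pics/p5.png"),cv2.imread("pics/p5s.png"); cv2.imwrite("pics/p5b.png",np.vstack([a[120:500,:],cv2.resize(b,(600,450))])[:,:][:])
E
python3 -c "
import cv2;a=cv2.imread('pics/p5b.png');cv2.imwrite('pics/p5b.png',cv2.resize(a,(430,600)) if a.shape[0]>600 else a)"
```

```text
down t 37.7 p [0.4061 0.376  0.0067] w 0.752 g 0.0 F [ 0.1  0.1 -0.5]
grip t 38.1 p [0.4061 0.376  0.0068] w 0.541 g 30.0 F [-0.6  0.3  6.7]
up t 39.3 p [0.4055 0.3756 0.1592] w 0.542 g 30.0 F [ 0.3 -0.8 -1.1]
tray t 41.2 p [0.5222 0.0459 0.1599] w 0.542 g 30.0 F [-0.4 -0.5 -0.1]
True
low t 42.6 p [0.5224 0.0455 0.0534] w 0.540 g 30.0 F [-1.2  0.6  7.4]
-2.048275561599763
(np.float64(-4.328336463905897), array([0.58510212, 0.00246297]), np.float64(0.2970011657664373))
down t 47.6 p [0.5749 0.3818 0.0043] w 0.748 g 3.9 F [-1.4 -1.6  8.3]
grip t 48.0 p [0.5751 0.3822 0.0043] w 0.546 g 30.9 F [-0.7  2.7  4.5]
up t 49.2 p [0.5755 0.3821 0.159 ] w 0.544 g 30.0 F [-0.1 -0.2 -0. ]
tray t 51.0 p [0.5268 0.0876 0.1599] w 0.546 g 30.0 F [-0.4  1.  -0.3]
True
low t 52.4 p [0.5267 0.0873 0.0509] w 0.546 g 30.0 F [0.1 0.1 7. ]
(np.float64(-4.400074800589124), array([0.58504365, 0.0024959 ]), np.float64(0.2968851919732503))
 t 55.9 p [0.5    0.2997 0.1799] w 0.724 g 0.0 F [-0.6 -0.1 -0.5]
```

View pics/p5b.png

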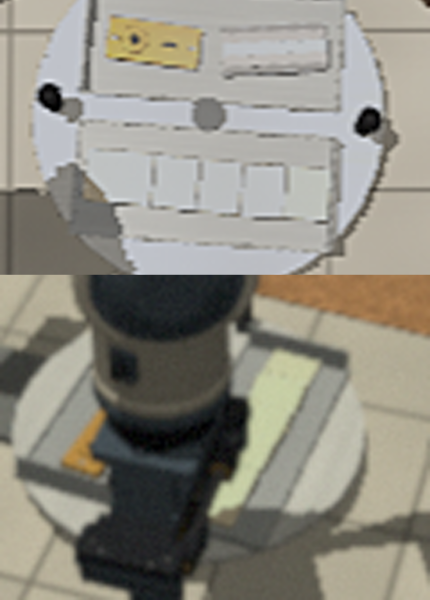

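All five plates lie shingled from the tall end (x=325) to x=115 in evenly spaced steps, seen from the top. Now I'll pull the left post round the front.

```bash
python3 - <<'E'
from h import *
A=np.array([.5852,.0025]); f=lambda d:A+.150*np.array([np.cos(np.radians(d)),np.sin(np.radians(d))])
ctrl.command_gripper(0.)
ctrl.move_l([*f(67),.18],vel=.2,ori=R(67+10-90)); ctrl.move_l([*f(67),.085],vel=.15); st("behind")
for d in (92,118,144,172):
    ctrl.move_l([*f(d),.085],vel=.08,ori=R(d+10-90)); st(d)
ctrl.sleep(.3); ctrl.move_l([*f(172),.18],vel=.15); ctrl.sleep(3); st("end")
ctrl.move_l([.42,.15,.25],vel=.2)
im=cam("top","r1.png",(275,135,395,245),5); print(posts(im)); st()
E
```

```text
behind t 59.0 p [0.6443 0.1408 0.0859] w 0.006 g 0.0 F [ 0.5 -0.8 -0.2]
92 t 59.9 p [0.5808 0.1525 0.0855] w 0.007 g 0.7 F [0.4 1.1 1.3]
118 t 60.9 p [0.5152 0.1351 0.085 ] w 0.001 g 1.1 F [1.3 2.  0.6]
144 t 61.9 p [0.464  0.0909 0.085 ] w 0.005 g 0.8 F [-0.6  1.1 -1.1]
172 t 63.0 p [0.4369 0.0236 0.085 ] w 0.002 g 0.0 F [ 0.5 -0.2  0. ]
end t 67.0 p [0.4367 0.0234 0.18  ] w 0.006 g 0.0 F [ 0.2 -0.7  0. ]
(np.float64(-8.049880132687436), array([0.58499595, 0.0026233 ]), np.float64(0.29662099697929295))
 t 68.0 p [0.4198 0.1492 0.2494] w 0.003 g 0.0 F [ 0.7 -0.8  0.2]
```

View pics/r1.png

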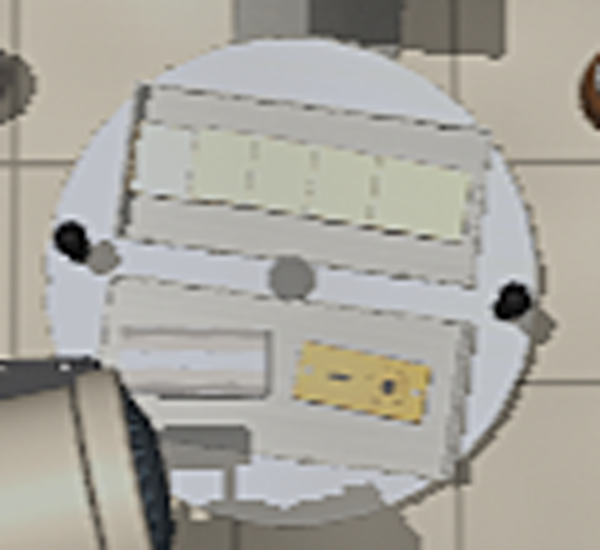

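The table has reached the next detent and the plates are still in order under the lamp. The front tray shows the chrome cover at about (195,362) with yaw ≈ 88°, and the brass at (363,382) with yaw ≈ 78°, both right way up. Brass first, with a colour-mask check.

```bash
cat >> h.py <<'E'
def brass(z=.056,box=(275,135,395,245)):
    im=ctrl.read_camera("top"); h=cv2.cvtColor(im,cv2.COLOR_BGR2HSV); m=(h[...,1]>90)&(h[...,2]>110)&(h[...,0]>14)&(h[...,0]<32)
    return rects(im,m,z,40,1500,box)
def place(xy,yaw,dz=.003,hi=.17):
    p=ctrl.current_tool_pos(); ctrl.move_l([*xy,hi],vel=.2,ori=R(yaw)); st("over")
    ctrl.move_l([*xy,.03],vel=.15); print(ctrl.move_l([*xy,.004],vel=.03,contact_N=5)); st("set")
    ctrl.command_gripper(.7); ctrl.move_l([*xy,hi],vel=.15)
E
python3 - <<'E'
from h import *
f=lambda a,b:(275+(a+.5)/5-.5,135+(b+.5)/5-.5)
print("esc",w(*f(363,382),.056),"cov",w(*f(195,362),.057))
b=brass(); print(np.round(b,4))
if len(b)==1:
    x,y,t=b[0][:3]; t%=180
    ctrl.goto([x,y,.17],R(t)); st("above"); b=brass(); print(b)
    ctrl.command_gripper(.64)
    ctrl.move_l([x,y,.07],vel=.15); ctrl.move_l([x,y,.0495],vel=.05,contact_N=10); st("down")
    ctrl.command_gripper(0.); st("grip"); ctrl.move_l([x,y,.17],vel=.12); st("up")
    place((.451,-.336),88); st("done")
E
```

```text
esc [ 0.51460268 -0.04680893] cov [0.52861856 0.06880745]
[[ 5.14200e-01 -4.70000e-02  7.79588e+01  8.77000e-02  3.91000e-02]]
above t 68.9 p [ 0.5139 -0.0463  0.1702] w 0.004 g 0.0 F [ 0.3 -1.1 -0.5]
[]
down t 71.3 p [ 0.5141 -0.047   0.0493] w 0.637 g 0.0 F [-0.2  0.2  0.1]
grip t 71.8 p [ 0.5144 -0.047   0.0497] w 0.431 g 30.0 F [0.1 0.1 2.2]
up t 72.9 p [ 0.5138 -0.0469  0.1694] w 0.438 g 30.0 F [ 0.3  0.2 -1.9]
over t 74.6 p [ 0.4511 -0.3352  0.17  ] w 0.435 g 30.0 F [-0.2  1.1 -2.1]
True
set t 76.3 p [ 0.4508 -0.3359  0.0073] w 0.431 g 30.0 F [ 0.2 -0.8  5. ]
done t 78.1 p [ 0.4506 -0.3357  0.1692] w 0.701 g 0.0 F [ 0.1 -0.8 -0.4]
```

Look before taking the cover, since something may have been knocked.

```bash
python3 - <<'E'
from h import *
ctrl.goto([.45,-.45,.25],R(40))
im=cam("top","c1.png",(275,135,475,265),4); print(posts(im)); st()
E
```

```text
(np.float64(-8.04894362417372), array([0.58501181, 0.00262639]), np.float64(0.2966410647496835))
 t 78.9 p [ 0.4497 -0.4487  0.2486] w 0.701 g 0.0 F [ 0.3 -0.7 -0.7]
```

View pics/c1.png

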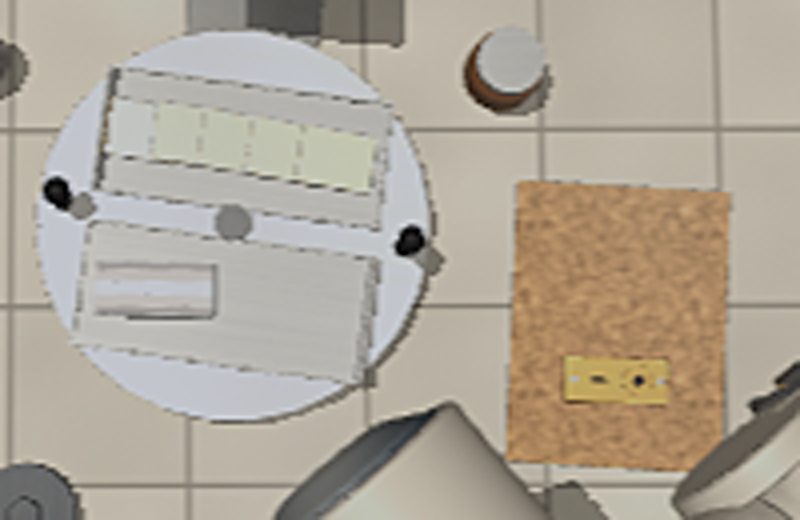

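The brass lies right way up on the cork at (617,380). The cover hasn't moved: centre (156,290), yaw ≈ 88.5°.

```bash
python3 - <<'E'
from h import *
x,y=w(275+156.5/4-.5,135+290.5/4-.5,.057); t=88.5; print(x,y)
ctrl.command_gripper(.68); ctrl.move_l([x,y,.20],vel=.3,ori=R(t)); 
ctrl.move_l([x,y,.085],vel=.15); ctrl.move_l([x,y,.0495],vel=.05,contact_N=10); st("down")
ctrl.command_gripper(0.); st("grip"); ctrl.move_l([x,y,.17],vel=.12); st("up")
place((.541,-.338),88); st("done")
ctrl.goto([.30,-.50,.30],R(20))
im=cam("top","c2.png",(275,135,475,265),4); print(posts(im)); st()
E
```

```text
0.5281869756004194 0.06872150777885966
down t 82.9 p [0.5283 0.0687 0.0496] w 0.681 g 0.0 F [ 0.4  0.3 -0.4]
grip t 83.2 p [0.5284 0.0687 0.0498] w 0.500 g 30.0 F [0.2 0.3 4.1]
up t 84.4 p [0.5278 0.0687 0.1694] w 0.503 g 30.0 F [ 0.4  0.3 -0.1]
over t 86.6 p [ 0.5411 -0.3373  0.17  ] w 0.500 g 30.0 F [ 0.5  0.1 -1.5]
True
set t 88.4 p [ 0.5408 -0.3378  0.0076] w 0.501 g 30.0 F [0.8 0.2 4.6]
done t 90.1 p [ 0.5406 -0.3377  0.1691] w 0.698 g 0.0 F [-0.5  0.4  0. ]
(np.float64(-8.042726552843114), array([0.58495093, 0.00260388]), np.float64(0.2966399290478152))
 t 91.3 p [ 0.3008 -0.4994  0.2992] w 0.698 g 0.0 F [ 0.2  0.1 -0.7]
```

View pics/c2.png

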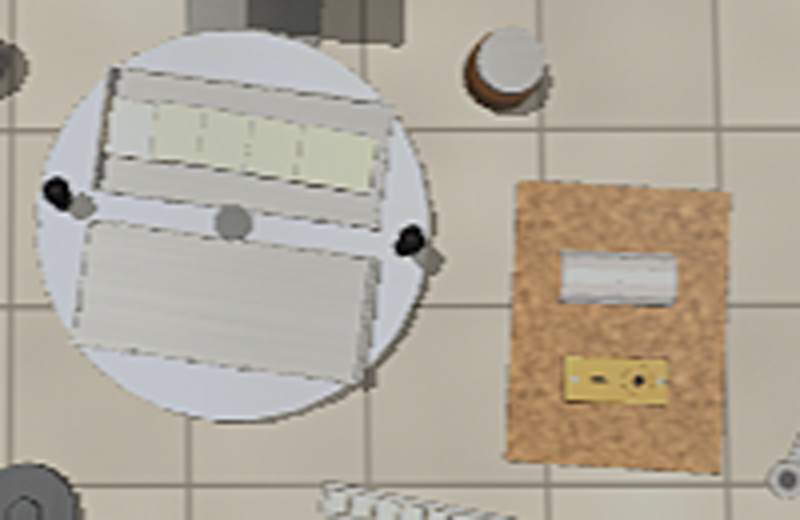

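The brass (617,380) and chrome (618,278) lie side by side on the cork, and the five shingles are under the lamp, starting at the tall end. Handing in.

```bash
python3 -c "
from bench import ctrl
print(ctrl.sign_off())"
```

```text
the job is handed in; nothing more can be done
None
```

The job is handed in: all five plates are shingled and turned under the lamp (the table rests about 2° short of the exact half turn), and the escutcheon and light cover lie right way up, side by side, on the cork mat.

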